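# Fold the work lamp down and put the soldering tools away

### The job

Pack up the soldering bench. Fold the work lamp down: with its latch knob still locked push the innermost tube fully home, then turn the knob to free the next tube, push that fully home too, and lock the knob again. Lay the small tools that are out on the bench flat across the kit tray, each in its own place between the ribs, in order of use counted from the end with the carrying handle: tweezers first, probe second, screwdriver third, spatula fourth; one that is missing leaves its place empty, and the other things on the bench stay where they are.

Things in the scene. Friction and masses are not known exactly. Their poses are not given: they have to be found in the camera images.
- lamp_stand: fixed steel base 120 x 210 x 10 mm of the work lamp, z up; origin at the centre of its underside. At y = +55 mm the mast: fixed upright outer tube 40 mm across, mouth at z = 100 mm, out of it the middle tube, out of that the innermost tube carrying the lamp head. At y = -55 mm the latch knob on a post. The stand is on either side of the robot, turned up to 0.35 rad
- lamp_top (a point): centre of the flat top of the lamp head, a white puck 60 mm across, 22 mm thick, rigid on the innermost tube; push down here. Its height above the bench is 151 mm + inner_tube + middle_tube
- collar_top (a point): centre of the top of the middle tube's black collar (36 mm across, 12 mm high); height 125 mm + joint middle_tube. The middle tube (30 mm across) could be lifted out again by this collar
- knob_top (a point): centre of the top of the round black latch knob, 36 mm across, grip from 120 to 146 mm above the bench, upright axis. A flat plate 24 mm wide at 104-110 mm height, fixed to it, reaches 101 mm from its axis. Locked, the plate lies in a groove of the middle tube, which cannot slide (3 mm play); there is a groove for fully out and one for fully home. Turned more than 0.35 rad it frees the tube
- inner_tube (a joint): how far the innermost tube stands out of the middle one, m: 0 = fully home (against a stop), 0.060 = fully out. Slides with about 9 N of friction; more than the middle tube's, so with the latch free a push on the lamp head moves the middle tube first
- middle_tube (a joint): how far the middle tube stands out of the outer one, m: 0 = fully home (against a stop), 0.070 = fully out. About 5 N of friction when free; it starts fully out and latched
- latch_knob (a joint): angle of the latch knob and its plate, rad: 0 = locked (against a stop, plate pointing at the mast, stand's +y), grows turning clockwise seen from above to 1.2 (stop, plate swung towards the stand's +x). Friction about 0.06 N m; it stays where it is left
- tray: grey kit tray, fixed, 204 mm (x) by 190 mm (y), walls 4 thick, 14 high, floor top at z = 4 mm; origin at its underside's centre. Carrying loop on the -x end (to x = -128). Ribs 3 mm thick, top at z = 12 mm, from |y| = 47 mm out to the walls at x = -48, 0, 48 mm make four places, centres x = -72 (first), -24, 24, 72 mm (fourth); no ribs in the middle, room for fingers. Tools lie along its y
- tweezers: steel tweezers, one rigid piece, 130 mm long, 15 mm wide at the middle and narrowing to both ends, 9 mm high; lies along its x; origin at the centre of its underside, grip there across y. May be absent
- probe: probe with a square 9 mm black handle and a thin bent steel tip, 122 mm long along its x from -50 (handle end) to +72 mm (tip); origin under the handle near its middle, grip there across y. May be absent
- screwdriver: small screwdriver, square 15 mm black handle from x = -40 to +26 mm (a steel cap to -48), round 5 mm shaft to +73 mm; lies along its x; origin under the handle, grip there across y. May be absent
- spatula: spatula with a wooden handle 12 mm wide, 9 mm high from x = -64 to +18 mm and a flat steel blade 22 mm wide to +65 mm; lies along its x; origin under the handle, grip there across y. May be absent
- spool: bystander: solder spool 56 mm across, 30 mm high, beyond the tools; leave alone
- tape_roll: bystander: roll of tape 90 mm across, 18 mm high, beyond the tools; leave alone
- spray_can: bystander: upright metal can 52 mm across, 150 mm high, beyond the tools; leave alone
- wool_tin: bystander: open brass tin 64 mm across, 30 mm high, beyond the work to the robot's right; leave alone
Mind the look-alikes: they are no part of the job. Leave any green look-alike of the spatula alone.

How it is judged:
By the outcome, as a careful person would: the job done as asked, in the order asked, and still so for the second after the job is handed in, with the robot touching nothing.
Of tweezers, probe, screwdriver, spatula only 2 to 4 are there at a start; the rules pass over those that are not, and their reading is None.
At some moment in a run one of tweezers, probe, screwdriver, spatula may be knocked a few centimetres aside while the robot is not near it.
Once in a run the grip may slacken for a moment while it holds something.
It also fails if it takes over 210 s, if anything falls off the work surface, if the arm or the gripper's body presses on something with over 40 N, if the wrist force passes 120 N, or if a joint passes its speed limit or range.

### The arm

A 7-joint arm with a two-finger parallel gripper is mounted at the origin on the work surface. World frame = base frame: x ahead of the robot, y to its left, z up, the work surface at z = 0. Lengths are in mm, angles in rad, forces in N, time in s.
With the tool pointing down it reaches from about 425 to 925 mm from the base axis. Payload 6.8 kg.
Tool frame: the origin (TCP) lies on the mounting face of the last link; the fingertips stand 173 mm ahead of it and the grasp point (between the pads) lies 155 mm ahead of it; z points along the fingers, y is the line along which they close (so a half turn about z gives the same grasp; the last joint's range is limited). The gripper opens to 85 mm and grips with 20 to 120 N. Pads are 22 mm wide; open, the fingers measure 114 mm over their backs; the gripper's body (76 mm by 85 mm) begins 54 mm behind the grasp point. The pads swing forward as they close: fully open they stand 13 mm farther back than shut.
Start: joints at [-1.224, 0.477, 0.022, 1.555, -0.011, 1.109, -0.083], TCP at [296.516, 606.4, 404.708] pointing down, gripper open.
Joint ranges: [-2.96, 2.96], [-0.34, 2.1], [-1.41, 1.46], [0.24, 2.44], [-1.37, 4.51], [0.17, 1.92], [-2.96, 2.96]. Speed limits (rad/s): [2.39, 2.39, 3.14, 3.14, 3.14, 3.14, 3.14].

### API

Orientations are given as a unit quaternion [w, x, y, z].
In Python, from station import robot gives the robot as it stands.
- The arm moves only by the tool apply_moves, never from a script. Its argument "plan" is a list of rows, each an object of numbers: "claw": the closure, from 0 (fully open) to 1 (shut); "tx", "ty", "tz": the shift along the tool's x, y, z in mm; "rx", "ry", "rz": the turn, a rotation vector about the tool's x, y, z in degrees. A call has 1 to 5 rows; each row is the pose to reach, as a shift and turn from the pose commanded when the call began, along the tool's axes at that moment; what a row does not reach only later rows make up. A row lasts 1/8 s, in which the tool goes at most 62.5 mm and 10.7 degrees, less where a joint would pass 70% of its speed; a pose out of reach is approached as far as the arm can. A call with a gripper value outside its range is refused whole. The fingers move at their own pace and stop on an object; "squeeze" is the grip in N (left out, the last holds). Time passes only in rows, so rows that repeat a pose let the fingers close. It gives the time, the measured TCP pose, the force, the opening and the grip force at its end, in the units of the state.
- robot.read_state(): the state, without advancing time (a new reading comes with each control period).
- robot.grab_frame(name): name is "scene" or "top" or "wrist"; returns a dict with "image" (480x640x3 uint8, red, green, blue), "vertical_fov" (degrees; the focal length in pixels is half the picture's height over the tangent of half this angle, whatever the lens; pixels are square), "cx", "cy" (the principal point, pixels), "T" (4x4, takes a point from camera to world coordinates); the wrist camera has in their place "hand_eye" (4x4, takes a point from camera to tool coordinates, whose origin is the TCP and whose axes are the flange's). Camera axes: x right, y up, looking along -z (the intrinsics and any distortion apply to the point x, -y, -z); pixel columns grow to the right and rows downward; lengths in mm; the calibration is good to about 2 mm. A picture is of the moment at which its call begins: read the wrist's pose just before it. There is no depth.
- robot.close_job(): hands the job in; it is judged then, once.
Trained networks look in the newest picture that a camera, given by its name, has taken for a name from the list of things; names that differ only in an ending like _2 or _b are one class to them, and where a whole thing is asked for, a point or a joint stands for the part that bears it (a point fixed in the world has none). Each returns a list of dicts, best first, with "confidence" (0 to 1); they miss things now and then, are a little off and sometimes report something else, mostly with a low value. They report only what shows in the picture. A call takes as long as a camera call. They do not tell look-alikes from the thing itself.
- robot.spot_in(camera, thing): "xyz" ([x, y, z] in mm, in world coordinates, good to about 4 mm: the middle of the surface that is visible of it).
- robot.trace(camera, thing): "mask" (480x640 bool, what is visible of it).
The state is a dict: "t": time; "joints": joint angles; "joint_vel": joint speeds; "tau": joint torques, N m; "ee_pos": TCP position; "tcp_rot": TCP orientation; "contact_force": force on the tool from outside, world axes, zero at the start; "moment": the same for the moment, N m; "opening": finger opening in mm; "grasp_force": force on a finger pad.
Only numpy, scipy, OpenCV 4.12 (cv2) and the standard library are available. Lean on these libraries where they do the work, as an engineer would, in place of code of your own. Each camera call takes 0.05 s, during which the arm holds its last target. There are 200 camera calls.

## Working session

There is one attempt and no reset: what is moved stays moved. The work goes in short steps, Python scripts to look and compute and a tool call to move; the robot and the scene stay as the last step left them, time stands still between calls to the robot, and variables do not carry over. Pictures are saved under pics/ and viewed, at most 16 in all, crops included, and the job is handed in when it is done.

Besides the shell and the picture viewer there is one more tool, called after "Call:" as a command line: name --argument value ..., lists and objects as JSON in quotes. apply_moves: Moves the arm, as the interface text tells. Its arguments: {"type":"object","properties":{"plan":{"type":"array"},"squeeze":{"type":"number"}},"required":["plan"]}

```bash
mkdir -p pics; ls; cat > h.py <<'E'
import numpy as np,cv2
from station import robot
from scipy.spatial.transform import Rotation as R
def Rq(q): return R.from_quat([q[1],q[2],q[3],q[0]])
def grab(n,save=None):
    s=robot.read_state(); f=robot.grab_frame(n)
    if n=='wrist':
        T=np.eye(4);T[:3,:3]=Rq(s['tcp_rot']).as_matrix();T[:3,3]=s['ee_pos'];f['T']=T@np.array(f['hand_eye'])
    if save: cv2.imwrite('pics/'+save,f['image'][:,:,::-1])
    f['f']=240/np.tan(np.radians(f['vertical_fov']/2)); return f
def pix(f,p):
    c=np.linalg.inv(np.array(f['T']))@np.r_[p,1]
    return f['cx']+f['f']*c[0]/-c[2], f['cy']+f['f']*c[1]/c[2]
def world(f,u,v,z):
    T=np.array(f['T']);d=T[:3,:3]@np.array([(u-f['cx'])/f['f'],-(v-f['cy'])/f['f'],-1])
    return T[:3,3]+d*(z-T[2,3])/d[2]
E
python3 - <<'E'
from h import *
s=robot.read_state();print({k:np.round(v,3).tolist() for k,v in s.items()})
for n in('scene','top'):
    f=grab(n,n+'0.png');print(n,{k:(np.round(v,2).tolist() if k!='image' else 0) for k,v in f.items()})
    for t in 'lamp_stand lamp_top collar_top knob_top tray tweezers probe screwdriver spatula spool tape_roll spray_can wool_tin'.split():
        r=robot.spot_in(n,t);print(t,[(np.round(x['xyz']).tolist(),round(x['confidence'],2)) for x in r[:3]])
E
```

```text
pics
{'t': 0.0, 'joints': [-1.224, 0.478, 0.022, 1.556, -0.012, 1.109, -0.083], 'joint_vel': [0.0, -0.0, 0.0, -0.0, 0.0, 0.001, 0.002], 'tau': [-0.001, -59.645, 1.608, -28.118, 0.012, 0.01, -0.0], 'ee_pos': [296.401, 606.128, 403.712], 'tcp_rot': [-0.0, 0.225, 0.974, -0.001], 'contact_force': [0.001, -0.102, -0.821], 'moment': [-0.044, 0.056, -0.02], 'grasp_force': 0.0, 'opening': 85.438}
scene {'image': 0, 'vertical_fov': 48.88, 'cx': 325.24, 'cy': 242.78, 'T': [[0.75, -0.49, 0.46, 1032.75], [0.67, 0.53, -0.52, -547.82], [0.01, 0.69, 0.72, 863.86], [0.0, 0.0, 0.0, 1.0]], 'f': 528.09}
lamp_stand [([471.0, -310.0, 12.0], 0.56)]
lamp_top [([455.0, -274.0, 269.0], 0.8)]
collar_top [([452.0, -272.0, 257.0], 0.87), ([478.0, -351.0, 112.0], 0.6)]
knob_top [([478.0, -353.0, 110.0], 0.71)]
tray []
tweezers [([581.0, 23.0, 7.0], 0.72)]
probe []
screwdriver []
spatula [([352.0, -68.0, 8.0], 0.9), ([491.0, -23.0, 5.0], 0.69)]
spool [([776.0, 155.0, 27.0], 0.69)]
tape_roll []
spray_can [([803.0, -16.0, 108.0], 0.7), ([476.0, -353.0, 112.0], 0.36)]
wool_tin [([699.0, -301.0, 13.0], 0.66)]
top {'image': 0, 'vertical_fov': 50.0, 'cx': 306.97, 'cy': 235.86, 'T': [[-0.02, 0.99, -0.16, 385.1], [-1.0, -0.02, -0.01, -4.11], [-0.02, 0.16, 0.99, 1342.79], [0.0, 0.0, 0.0, 1.0]], 'f': 514.68}
lamp_stand [([457.0, -286.0, 11.0], 0.63)]
lamp_top [([444.0, -266.0, 271.0], 0.89)]
collar_top [([444.0, -261.0, 267.0], 0.71), ([764.0, -153.0, 16.0], 0.2)]
knob_top [([480.0, -361.0, 145.0], 0.69)]
tray [([484.0, 332.0, 6.0], 0.79)]
tweezers []
probe [([444.0, -264.0, 272.0], 0.22)]
screwdriver []
spatula [([350.0, -57.0, 6.0], 0.72), ([482.0, -17.0, 8.0], 0.67)]
spool [([761.0, 164.0, 31.0], 0.62)]
tape_roll [([767.0, -153.0, 14.0], 0.94)]
spray_can [([447.0, -269.0, 268.0], 0.62), ([483.0, 330.0, 4.0], 0.61), ([781.0, 5.0, 141.0], 0.57)]
wool_tin [([712.0, -304.0, 6.0], 0.56)]
```

View pics/scene0.png

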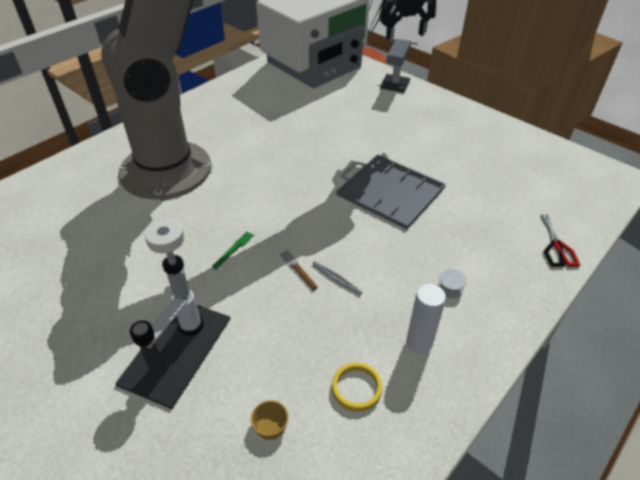

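View pics/top0.png

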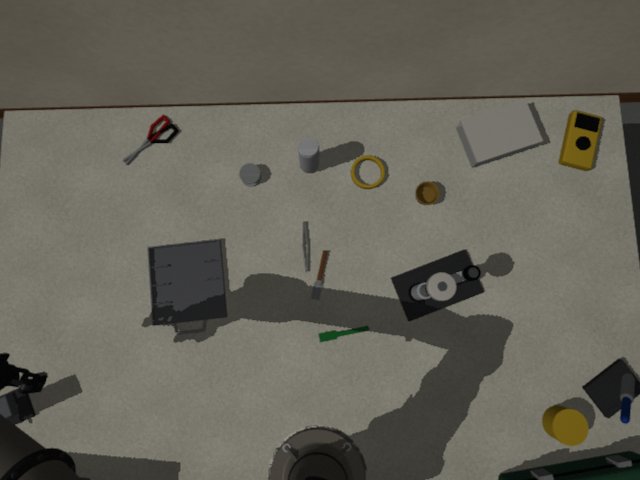

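Pictures show: the green spatula look-alike at (345,333) in top, the real wooden spatula at (320,275), and tweezers at (307,245). Probe and screwdriver are absent. The tray is at (188,282) with its handle towards the robot, and the lamp is on the right with its head at (441,287) and knob at (472,272). I'll move above the tray first.

```bash
cat >> h.py <<'E'
def th(s):
    m=Rq(s['tcp_rot']).as_matrix(); return np.degrees(np.arctan2(m[1,1],m[0,1]))
def rows(*tg,s=None):
    """tg: (x,y,z,theta_of_tool_y_deg or None); prints full offset from current pose"""
    s=s or robot.read_state(); m=Rq(s['tcp_rot']).as_matrix(); t0=th(s)
    for x,y,z,t in tg:
        d=m.T@(np.array([x,y,z])-s['ee_pos']); r=0 if t is None else (t0-t+180)%360-180
        print('tx %.1f ty %.1f tz %.1f rz %.1f'%(*d,r))
E
python3 - <<'E'
from h import *
print(robot.grab_frame('wrist')['hand_eye'])
rows((450,320,450,35),(560,0,450,0),(440,-270,500,-31))
E
```

```text
[[ 1.61883677e-04  9.59938550e-01  2.80210553e-01  7.15438287e+01]
 [ 9.99999564e-01 -4.13119349e-04  8.37532993e-04  2.02768736e-01]
 [ 9.19740608e-04  2.80210295e-01 -9.59938198e-01  2.99763668e+01]
 [ 0.00000000e+00  0.00000000e+00  0.00000000e+00  1.00000000e+00]]
tx -263.7 ty -189.9 tz -45.3 rz 28.9
tx -503.1 ty -429.0 tz -45.3 rz 63.9
tx -513.9 ty -724.3 tz -95.3 rz 94.9
```

Call:
apply_moves --plan '[{"tx": -50, "ty": -36, "tz": -10, "rz": 6}, {"tx": -100, "ty": -72, "tz": -20, "rz": 12}, {"tx": -150, "ty": -108, "tz": -30, "rz": 18}, {"tx": -205, "ty": -150, "tz": -40, "rz": 24}, {"tx": -264, "ty": -190, "tz": -46, "rz": 29}]'

```text
$.plan[0]: bad value
```

```bash
python3 - <<'E'
from h import *
s=robot.read_state();print(s['t'],s['ee_pos'],th(s))
f=grab('wrist','w1.png')
print(robot.spot_in('wrist','tray')[:1])
for m in robot.trace('wrist','tray')[:1]:
    k=m['mask'].astype(np.uint8);c=max(cv2.findContours(k,0,2)[0],key=cv2.contourArea)
    h=cv2.approxPolyDP(cv2.convexHull(c),12,True)[:,0];print(h.tolist());print([np.round(world(f,u,v,14)[:2],1).tolist() for u,v in h])
rows((560,0,450,0),(440,-270,500,-31))
E
```

```text
1.45 [296.51906793 606.4072559  404.71613671] 63.94138389326231
[{'xyz': [457.4, 391.0, 5.5], 'confidence': 0.67}]
[[212, 351], [257, 405], [227, 426], [195, 389]]
[[393.1, 420.3], [480.4, 430.5], [491.3, 382.8], [428.5, 375.9]]
tx -503.1 ty -429.0 tz -45.3 rz 63.9
tx -513.9 ty -724.3 tz -95.3 rz 94.9
```

View pics/w1.png

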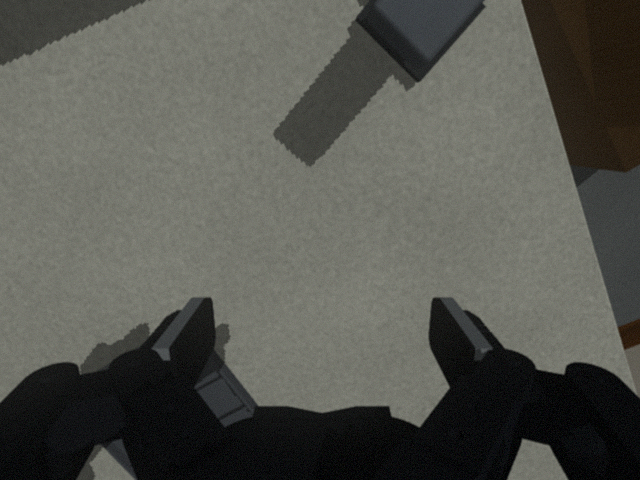

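```bash
python3 - <<'E'
from h import *
rows((484,320,500,10))
E
```

```text
tx -294.2 ty -174.9 tz -95.3 rz 53.9
```

Call:
apply_moves --plan '[{"claw": 0, "tx": -50, "ty": -30, "tz": -20, "rx": 0, "ry": 0, "rz": 10}, {"claw": 0, "rx": 0, "ry": 0, "tx": -100, "ty": -60, "tz": -40, "rz": 20}, {"claw": 0, "rx": 0, "ry": 0, "tx": -155, "ty": -90, "tz": -60, "rz": 30}, {"claw": 0, "rx": 0, "ry": 0, "tx": -205, "ty": -120, "tz": -80, "rz": 40}, {"claw": 0, "rx": 0, "ry": 0, "tx": -255, "ty": -150, "tz": -95, "rz": 50}]'

```text
t: 2.22
ee_pos: [460.5, 358.0, 500.9]
tcp_rot: [-0.0, 0.618, 0.786, 0.001]
contact_force: [1.4, -0.2, -0.2]
opening: 85.6
grasp_force: 0.0
```

```bash
python3 - <<'E'
from h import *
s=robot.read_state();print(s['t'],s['ee_pos'],th(s))
f=grab('wrist','w2.png')
for m in robot.trace('wrist','tray')[:1]:
    k=m['mask'].astype(np.uint8);c=max(cv2.findContours(k,0,2)[0],key=cv2.contourArea)
    h=cv2.approxPolyDP(cv2.convexHull(c),8,True)[:,0];print(h.tolist());print([np.round(world(f,u,v,14)[:2],1).tolist() for u,v in h])
rows((540,60,500,0))
E
```

```text
2.225 [460.47838805 358.008688   500.8687611 ] 13.626888846237003
[[265, 130], [429, 156], [397, 294], [250, 274], [232, 230], [235, 182]]
[[377.2, 412.8], [578.8, 430.2], [594.6, 243.7], [393.5, 225.2], [359.6, 280.2], [352.7, 342.6]]
tx -301.8 ty 7.5 tz 2.9 rz 13.0
```

View pics/w2.png

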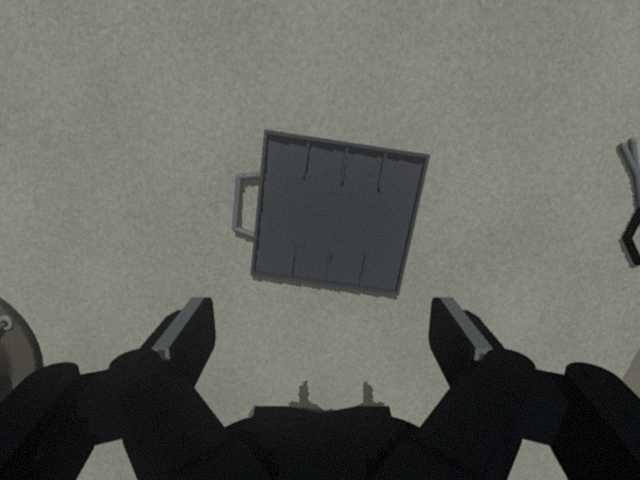

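The picture shows the tray with corners at (265,130), (429,156), (397,294), (252,274) and its handle at left. That gives tray centre (486,328) and yaw about 5.2°. Next, towards the lamp.

```bash
python3 - <<'E'
from h import *
rows((560,70,540,-10),(550,-150,560,-30),(480,-280,560,-30))
E
```

```text
tx -296.7 ty 29.4 tz -37.0 rz 23.0
tx -508.7 ty -29.9 tz -57.1 rz 43.0
tx -619.6 ty -127.4 tz -57.5 rz 43.0
```

Call:
apply_moves --plan '[{"claw": 0.5, "rx": 0, "ry": 0, "tx": -58, "ty": 8, "tz": -8, "rz": 5}, {"claw": 1, "rx": 0, "ry": 0, "tx": -117, "ty": 16, "tz": -16, "rz": 10}, {"claw": 1, "rx": 0, "ry": 0, "tx": -176, "ty": 24, "tz": -24, "rz": 15}, {"claw": 1, "rx": 0, "ry": 0, "tx": -236, "ty": 28, "tz": -32, "rz": 20}, {"claw": 1, "rx": 0, "ry": 0, "tx": -297, "ty": 30, "tz": -37, "rz": 25}]'

```text
t: 2.95
ee_pos: [560.6, 77.1, 537.2]
tcp_rot: [0.0, 0.773, 0.635, 0.001]
contact_force: [0.9, 0.1, 0.3]
opening: -0.1
grasp_force: 0.0
```

```bash
python3 - <<'E'
from h import *
rows((560,70,540,-10),(550,-150,560,-30),(500,-250,560,-40))
E
```

```text
tx -7.1 ty 0.7 tz -2.8 rz -1.2
tx -224.9 ty 33.5 tz -22.9 rz 18.8
tx -332.6 ty 3.8 tz -23.0 rz 28.8
```

Call:
apply_moves --plan '[{"claw": 1, "rx": 0, "ry": 0, "tx": -60, "ty": 12, "tz": -8, "rz": 6}, {"claw": 1, "rx": 0, "ry": 0, "tx": -121, "ty": 20, "tz": -16, "rz": 12}, {"claw": 1, "rx": 0, "ry": 0, "tx": -182, "ty": 24, "tz": -23, "rz": 18}, {"claw": 1, "rx": 0, "ry": 0, "tx": -242, "ty": 25, "tz": -23, "rz": 24}, {"claw": 1, "rx": 0, "ry": 0, "tx": -302, "ty": 10, "tz": -23, "rz": 28}]'

```text
t: 3.58
ee_pos: [512.1, -221.0, 559.7]
tcp_rot: [0.0, 0.903, 0.429, 0.0]
contact_force: [0.5, -0.7, 0.8]
opening: 0.0
grasp_force: 0.0
```

```bash
python3 - <<'E'
from h import *
f=grab('wrist','w3.png')
s=robot.read_state();print(s['t'],s['ee_pos'],th(s))
for t,z in(('lamp_top',281),('knob_top',146),('lamp_stand',10)):
  print(t,[(np.round(x['xyz']).tolist(),round(x['confidence'],2)) for x in robot.spot_in('wrist',t)[:2]])
  for m in robot.trace('wrist',t)[:1]:
    k=m['mask'].astype(np.uint8);c=max(cv2.findContours(k,0,2)[0],key=cv2.contourArea)
    if t=='lamp_stand': 
      r=cv2.approxPolyDP(cv2.convexHull(c),8,True)[:,0];print(r.tolist(),[np.round(world(f,u,v,z)[:2]).tolist() for u,v in r])
    else:
      (u,v),rad=cv2.minEnclosingCircle(c);print(u,v,rad,world(f,u,v,z),rad*(f['T'][2,3]-z)/f['f'])
E
```

```text
3.625 [ 506.3901824  -229.94986808  560.43154914] -40.00607096488127
lamp_top [([443.0, -248.0, 272.0], 0.59)]
284.0 312.5 35.089271545410156 [ 451.31299563 -250.30550255  281.        ] 23.98530683750027
knob_top [([476.0, -347.0, 108.0], 0.79)]
355.0 287.5 52.17528533935547 [ 477.9548914  -323.61165477  146.        ] 55.01969483124505
lamp_stand [([469.0, -288.0, 8.0], 0.69)]
[[298, 187], [415, 255], [391, 324], [264, 341], [261, 247]] [[482.0, -205.0], [553.0, -395.0], [456.0, -466.0], [278.0, -361.0], [381.0, -238.0]]
```

View pics/w3.png

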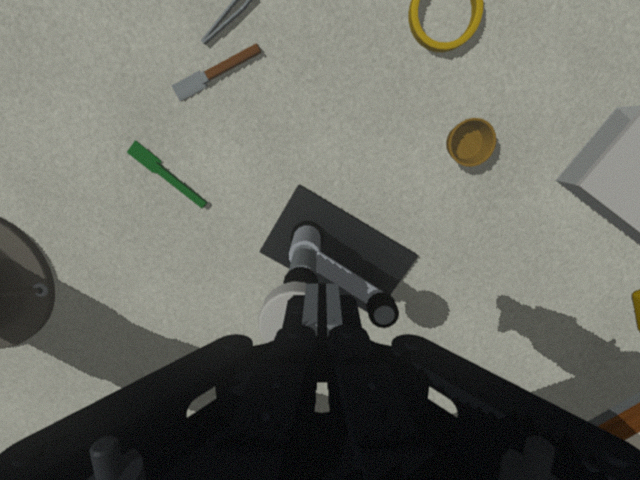

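The lamp is partly hidden by the fingers: head at (285,312), knob at (383,310). I'll step back for a clear view.

Call:
apply_moves --plan '[{"claw": 1, "rx": 0, "ry": 0, "tx": -45, "ty": 0, "tz": 0, "rz": 0}, {"claw": 1, "rx": 0, "ry": 0, "tx": -90, "ty": 0, "tz": 0, "rz": 0}, {"claw": 1, "rx": 0, "ry": 0, "tx": -90, "ty": 0, "tz": 0, "rz": 0}, {"claw": 1, "rx": 0, "ry": 0, "tx": -90, "ty": 0, "tz": 0, "rz": 0}]'

```text
t: 4.42
ee_pos: [456.6, -288.0, 559.6]
tcp_rot: [-0.0, 0.902, 0.431, 0.0]
contact_force: [1.0, 0.2, -0.8]
opening: -0.1
grasp_force: 0.0
```

```bash
python3 - <<'E'
from h import *
s=robot.read_state();print(s['t'],s['ee_pos'],th(s))
f=grab('wrist','w4.png')
for t,z in(('lamp_top',281),('knob_top',146),('lamp_stand',10)):
  print(t,[(np.round(x['xyz']).tolist(),round(x['confidence'],2)) for x in robot.spot_in('wrist',t)[:2]])
  for m in robot.trace('wrist',t)[:1]:
    k=m['mask'].astype(np.uint8);c=max(cv2.findContours(k,0,2)[0],key=cv2.contourArea)
    if t=='lamp_stand': 
      r=cv2.approxPolyDP(cv2.convexHull(c),8,True)[:,0];print(r.tolist(),[np.round(world(f,u,v,z)[:2]).tolist() for u,v in r])
    else:
      (u,v),rad=cv2.minEnclosingCircle(c);print(u,v,rad,world(f,u,v,z),rad*(f['T'][2,3]-z)/f['f'])
E
```

```text
4.425 [ 456.6486194  -288.00117713  559.55111699] -38.90055237329796
lamp_top [([446.0, -271.0, 271.0], 0.74)]
479.0 71.0 28.425439834594727 [ 600.70083255 -266.2039957   281.        ] 19.419563646716085
knob_top [([475.0, -353.0, 106.0], 0.65)]
359.0 217.5 54.8931770324707 [ 476.19825905 -327.52724381  146.        ] 57.865142739409364
lamp_stand [([466.0, -284.0, 102.0], 0.87)]
[[297, 123], [422, 199], [397, 257], [292, 258], [261, 240], [258, 191]] [[482.0, -203.0], [555.0, -397.0], [475.0, -446.0], [351.0, -348.0], [333.0, -297.0], [378.0, -239.0]]
```

View pics/w4.png

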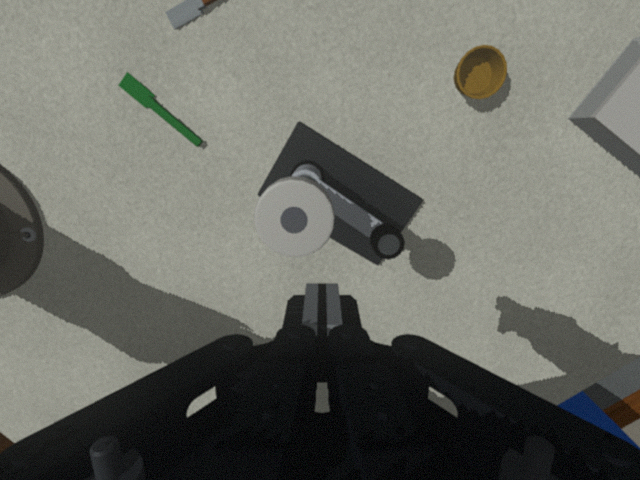

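Head centre at px (294,218), knob at (388,239), base corners (299,122), (422,200), (380,264), (259,192).

```bash
python3 - <<'E'
from h import *
f=robot.grab_frame('wrist'); f=grab('wrist')
a=world(f,294,218,281);b=world(f,388,239,146);print(a,b)
c=np.array([world(f,*p,10)[:2] for p in((299,122),(422,200),(381,264),(259,192))]);print(c.round(),c.mean(0))
L=a[:2]
print('axis knob->head',np.degrees(np.arctan2(*(a-b)[1::-1])),np.linalg.norm((a-b)[:2]))
for i in range(4):
    d=c[(i+1)%4]-c[i];print(np.linalg.norm(d),np.degrees(np.arctan2(d[1],d[0])))
s=robot.read_state();print(s['ee_pos']);rows((*L,481,None),(*L,393.5,None))
E
```

```text
[ 448.31893816 -267.0071412   281.        ] [ 485.17802395 -368.36018218  146.        ]
[[ 484. -205.]
 [ 553. -400.]
 [ 448. -442.]
 [ 378. -243.]] [ 465.53334801 -322.25346382]
axis knob->head 109.98482132100928 107.84725828987723
206.04860997759567 -70.44336736124484
112.62870460922687 -158.0890421034401
211.12299657671815 109.56448802789428
112.56346989958597 19.32875321367485
[ 455.69020057 -289.26802786  559.60536384]
tx 12.7 ty -19.7 tz 78.6 rz 0.0
tx 12.7 ty -19.7 tz 166.1 rz 0.0
```

Call:
apply_moves --plan '[{"claw": 1, "rx": 0, "ry": 0, "tx": 13, "ty": -20, "tz": 30, "rz": 0}, {"claw": 1, "rx": 0, "ry": 0, "tx": 13, "ty": -20, "tz": 80, "rz": 0}, {"claw": 1, "rx": 0, "ry": 0, "tx": 13, "ty": -20, "tz": 100, "rz": 0}, {"claw": 1, "rx": 0, "ry": 0, "tx": 13, "ty": -20, "tz": 115, "rz": 0}, {"claw": 1, "rx": 0, "ry": 0, "tx": 13, "ty": -20, "tz": 130, "rz": 0}]'

```text
t: 5.5
ee_pos: [448.3, -267.0, 429.9]
tcp_rot: [-0.0, 0.903, 0.43, 0.0]
contact_force: [-3.4, 3.0, 9.1]
opening: 0.4
grasp_force: 4.6
```

Call:
apply_moves --plan '[{"claw": 1, "rx": 0, "ry": 0, "tx": 0, "ty": 0, "tz": 12, "rz": 0}, {"claw": 1, "rx": 0, "ry": 0, "tx": 0, "ty": 0, "tz": 24, "rz": 0}, {"claw": 1, "rx": 0, "ry": 0, "tx": 0, "ty": 0, "tz": 32, "rz": 0}, {"claw": 1, "rx": 0, "ry": 0, "tx": 0, "ty": 0, "tz": 34, "rz": 0}, {"claw": 1, "rx": 0, "ry": 0, "tx": 0, "ty": 0, "tz": 34, "rz": 0}]'

```text
t: 6.12
ee_pos: [448.4, -267.0, 396.0]
tcp_rot: [0.0, 0.903, 0.43, 0.0]
contact_force: [-0.5, 1.2, 1.9]
opening: -0.3
grasp_force: 0.8
```

Call:
apply_moves --plan '[{"claw": 1, "rx": 0, "ry": 0, "tx": 0, "ty": 0, "tz": 2, "rz": 0}, {"claw": 1, "rx": 0, "ry": 0, "tx": 0, "ty": 0, "tz": 4, "rz": 0}, {"claw": 1, "rx": 0, "ry": 0, "tx": 0, "ty": 0, "tz": 4, "rz": 0}]'

```text
t: 6.5
ee_pos: [448.4, -267.1, 392.3]
tcp_rot: [0.0, 0.903, 0.43, 0.0]
contact_force: [-2.0, 1.2, 5.7]
opening: 0.1
grasp_force: 2.7
```

Call:
apply_moves --plan '[{"claw": 1, "rx": 0, "ry": 0, "tx": 0, "ty": 0, "tz": 1.5, "rz": 0}, {"claw": 1, "rx": 0, "ry": 0, "tx": 0, "ty": 0, "tz": 3, "rz": 0}, {"claw": 1, "rx": 0, "ry": 0, "tx": 0, "ty": 0, "tz": 3, "rz": 0}]'

```text
t: 6.88
ee_pos: [448.5, -267.4, 390.9]
tcp_rot: [-0.0, 0.903, 0.43, 0.001]
contact_force: [-7.0, 5.1, 22.2]
opening: -0.4
grasp_force: 10.8
```

Call:
apply_moves --plan '[{"claw": 1, "rx": 0, "ry": 0, "tx": 0, "ty": 0, "tz": 1.5, "rz": 0}, {"claw": 1, "rx": 0, "ry": 0, "tx": 0, "ty": 0, "tz": 3, "rz": 0}, {"claw": 1, "rx": 0, "ry": 0, "tx": 0, "ty": 0, "tz": 3, "rz": 0}]'

```text
t: 7.25
ee_pos: [448.6, -267.9, 390.2]
tcp_rot: [-0.001, 0.903, 0.43, 0.002]
contact_force: [-14.5, 9.8, 45.6]
opening: -0.3
grasp_force: 22.8
```

The inner tube is home: a hard stop at 45 N. Next, above the knob for a look.

```bash
python3 - <<'E'
from h import *
rows((448,-267,430,-30),(485,-368,430,0))
E
```

```text
tx 0.5 ty -1.0 tz -39.8 rz -9.1
tx -54.6 ty 91.4 tz -39.9 rz -39.1
```

Call:
apply_moves --plan '[{"claw": 1, "rx": 0, "ry": 0, "tx": 0, "ty": 0, "tz": -44, "rz": 0}, {"claw": 0.6, "rx": 0, "ry": 0, "tx": -18, "ty": 30, "tz": -44, "rz": -10}, {"claw": 0.3, "rx": 0, "ry": 0, "tx": -36, "ty": 60, "tz": -44, "rz": -20}, {"claw": 0, "rx": 0, "ry": 0, "tx": -54, "ty": 91, "tz": -44, "rz": -30}, {"claw": 0, "rx": 0, "ry": 0, "tx": -54, "ty": 91, "tz": -44, "rz": -39}]'

```text
t: 7.88
ee_pos: [485.0, -368.7, 429.6]
tcp_rot: [0.001, 0.707, 0.708, -0.001]
contact_force: [-0.9, -0.2, -0.8]
opening: 72.3
grasp_force: 0.0
```

Call:
apply_moves --plan '[{"claw": 0, "rx": 0, "ry": 0, "tx": 0, "ty": 0, "tz": 0, "rz": 0}, {"claw": 0, "rx": 0, "ry": 0, "tx": 0, "ty": 0, "tz": 0, "rz": 0}]'

```text
t: 8.12
ee_pos: [484.9, -365.8, 429.7]
tcp_rot: [0.0, 0.708, 0.706, 0.0]
contact_force: [-0.5, -0.1, 0.6]
opening: 85.7
grasp_force: 0.0
```

```bash
python3 - <<'E'
from h import *
s=robot.read_state();print(s['t'],s['ee_pos'],th(s))
f=grab('wrist','w5.png')
print([(np.round(x['xyz']).tolist(),round(x['confidence'],2)) for x in robot.spot_in('wrist','knob_top')[:2]])
print('expected px',pix(f,[485.2,-368.4,146]))
g=cv2.cvtColor(f['image'],cv2.COLOR_RGB2GRAY)
print('lamp px',pix(f,[448,-267,218]))
E
```

```text
8.125 [ 484.86759297 -365.8232924   429.67252487] -0.20667676269571003
[([476.0, -345.0, 108.0], 0.65)]
expected px (np.float64(322.4850150566442), np.float64(237.02334201297154))
lamp px (np.float64(241.07186762667797), np.float64(68.87591556450025))
```

View pics/w5.png

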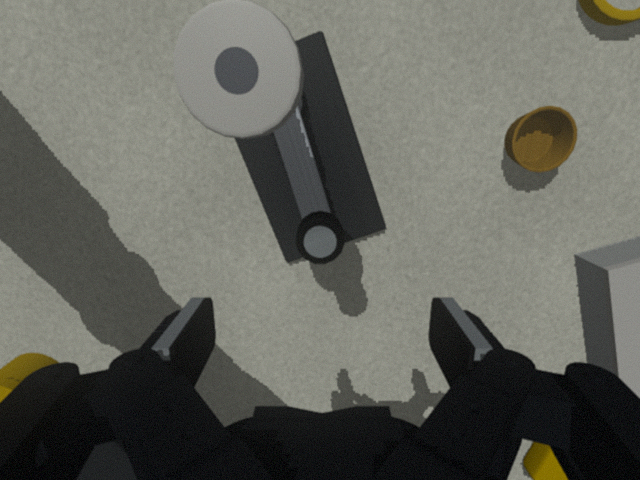

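The knob is at px (320,238), as predicted, and the head at (238,69). Descend, grip, and turn.

Call:
apply_moves --plan '[{"claw": 0, "rx": 0, "ry": 0, "tx": -3, "ty": -1, "tz": 50, "rz": 0}, {"claw": 0, "rx": 0, "ry": 0, "tx": -3, "ty": -1, "tz": 95, "rz": 0}, {"claw": 0, "rx": 0, "ry": 0, "tx": -3, "ty": -1, "tz": 130, "rz": 0}, {"claw": 0, "rx": 0, "ry": 0, "tx": -3, "ty": -1, "tz": 142, "rz": 0}, {"claw": 0.8, "rx": 0, "ry": 0, "tx": -3, "ty": -1, "tz": 142, "rz": 0}]' --squeeze 30

```text
t: 8.85
ee_pos: [483.9, -369.0, 287.8]
tcp_rot: [-0.0, 0.708, 0.707, -0.0]
contact_force: [0.3, 0.3, 0.4]
opening: 69.8
grasp_force: 0.0
```

Call:
apply_moves --plan '[{"claw": 1, "rx": 0, "ry": 0, "tx": 0, "ty": 0, "tz": 0, "rz": 0}, {"claw": 1, "rx": 0, "ry": 0, "tx": 0, "ty": 0, "tz": 0, "rz": 0}, {"claw": 1, "rx": 0, "ry": 0, "tx": 0, "ty": 0, "tz": 0, "rz": 0}]'

```text
t: 9.22
ee_pos: [483.4, -369.7, 289.4]
tcp_rot: [0.0, 0.708, 0.707, 0.0]
contact_force: [-3.9, 1.6, 7.0]
opening: 35.3
grasp_force: 29.7
```

Call:
apply_moves --plan '[{"claw": 1, "rx": 0, "ry": 0, "tx": 0, "ty": 0, "tz": 0, "rz": 10}, {"claw": 1, "rx": 0, "ry": 0, "tx": 0, "ty": 0, "tz": 0, "rz": 20}, {"claw": 1, "rx": 0, "ry": 0, "tx": 0, "ty": 0, "tz": 0, "rz": 30}, {"claw": 1, "rx": 0, "ry": 0, "tx": 0, "ty": 0, "tz": 0, "rz": 40}, {"claw": 1, "rx": 0, "ry": 0, "tx": 0, "ty": 0, "tz": 0, "rz": 50}]'

```text
t: 9.85
ee_pos: [484.4, -369.9, 289.5]
tcp_rot: [0.002, 0.941, 0.339, 0.001]
contact_force: [1.4, -2.2, 0.7]
opening: 34.8
grasp_force: 29.8
```

Call:
apply_moves --plan '[{"claw": 1, "rx": 0, "ry": 0, "tx": 0, "ty": 0, "tz": 0, "rz": 5}, {"claw": 1, "rx": 0, "ry": 0, "tx": 0, "ty": 0, "tz": 0, "rz": 5}, {"claw": 0, "rx": 0, "ry": 0, "tx": 0, "ty": 0, "tz": 0, "rz": 5}, {"claw": 0, "rx": 0, "ry": 0, "tx": 0, "ty": 0, "tz": 0, "rz": 5}, {"claw": 0, "rx": 0, "ry": 0, "tx": 0, "ty": 0, "tz": 0, "rz": 5}]'

```text
t: 10.48
ee_pos: [483.7, -368.8, 287.5]
tcp_rot: [-0.0, 0.954, 0.3, -0.0]
contact_force: [-0.5, 0.2, 0.2]
opening: 84.9
grasp_force: 0.0
```

```bash
python3 - <<'E'
from h import *
s=robot.read_state();print(s['t'],s['ee_pos'],th(s))
rows((484,-369,430,-54),(448.3,-267,430,-54))
E
```

```text
10.475 [ 483.67059267 -368.82713202  287.48653489] -55.02656759877086
tx 0.2 ty 0.2 tz -142.5 rz -1.0
tx 29.4 ty -103.8 tz -142.4 rz -1.0
```

Call:
apply_moves --plan '[{"claw": 0, "rx": 0, "ry": 0, "tx": 0, "ty": 0, "tz": -60, "rz": 0}, {"claw": 0, "rx": 0, "ry": 0, "tx": 0, "ty": 0, "tz": -120, "rz": 0}, {"claw": 0.5, "rx": 0, "ry": 0, "tx": 0, "ty": 0, "tz": -142, "rz": 0}, {"claw": 1, "rx": 0, "ry": 0, "tx": 0, "ty": 0, "tz": -142, "rz": 0}, {"claw": 1, "rx": 0, "ry": 0, "tx": 0, "ty": 0, "tz": -142, "rz": 0}]'

```text
t: 11.1
ee_pos: [483.6, -368.6, 428.4]
tcp_rot: [-0.001, 0.954, 0.3, -0.0]
contact_force: [0.5, 1.1, -0.8]
opening: 32.3
grasp_force: 0.0
```

```bash
python3 - <<'E'
from h import *
f=grab('wrist','w6.png');rows((448.3,-267,410,-54))
E
```

```text
tx 29.3 ty -103.4 tz 18.3 rz -1.0
```

View pics/w6.png

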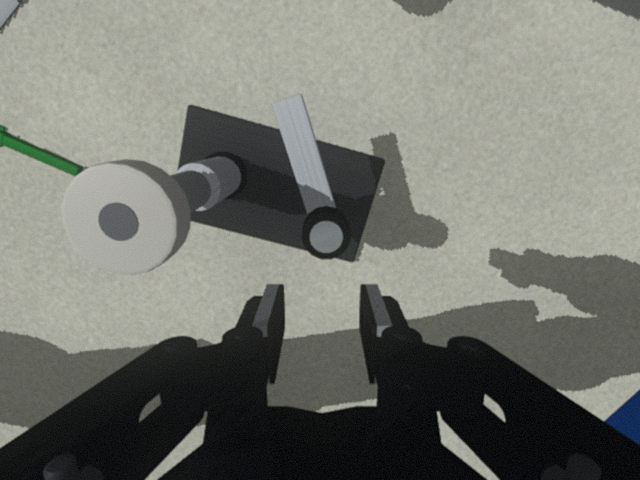

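The plate has swung from the mast at (210,180) to (290,105), so the tube is free. Push the lamp head down.

Call:
apply_moves --plan '[{"claw": 1, "rx": 0, "ry": 0, "tx": 15, "ty": -52, "tz": 0, "rz": 0}, {"claw": 1, "rx": 0, "ry": 0, "tx": 29, "ty": -103, "tz": 0, "rz": 0}, {"claw": 1, "rx": 0, "ry": 0, "tx": 29, "ty": -103, "tz": 20, "rz": 0}, {"claw": 1, "rx": 0, "ry": 0, "tx": 29, "ty": -103, "tz": 35, "rz": 0}, {"claw": 1, "rx": 0, "ry": 0, "tx": 29, "ty": -103, "tz": 48, "rz": 0}]'

```text
t: 11.78
ee_pos: [448.5, -268.3, 380.5]
tcp_rot: [-0.001, 0.954, 0.3, -0.001]
contact_force: [-0.5, 3.4, 4.0]
opening: 0.1
grasp_force: 2.0
```

Call:
apply_moves --plan '[{"claw": 1, "rx": 0, "ry": 0, "tx": 0, "ty": 0, "tz": 13, "rz": 0}, {"claw": 1, "rx": 0, "ry": 0, "tx": 0, "ty": 0, "tz": 26, "rz": 0}, {"claw": 1, "rx": 0, "ry": 0, "tx": 0, "ty": 0, "tz": 39, "rz": 0}, {"claw": 1, "rx": 0, "ry": 0, "tx": 0, "ty": 0, "tz": 51, "rz": 0}, {"claw": 1, "rx": 0, "ry": 0, "tx": 0, "ty": 0, "tz": 53, "rz": 0}]'

```text
t: 12.4
ee_pos: [448.4, -268.3, 327.9]
tcp_rot: [0.0, 0.954, 0.3, -0.0]
contact_force: [-1.0, -0.7, 3.4]
opening: 0.2
grasp_force: 1.6
```

Call:
apply_moves --plan '[{"claw": 1, "rx": 0, "ry": 0, "tx": 0, "ty": 0, "tz": 3, "rz": 0}, {"claw": 1, "rx": 0, "ry": 0, "tx": 0, "ty": 0, "tz": 6, "rz": 0}, {"claw": 1, "rx": 0, "ry": 0, "tx": 0, "ty": 0, "tz": 8, "rz": 0}, {"claw": 1, "rx": 0, "ry": 0, "tx": 0, "ty": 0, "tz": 10, "rz": 0}, {"claw": 1, "rx": 0, "ry": 0, "tx": 0, "ty": 0, "tz": 10, "rz": 0}]'

```text
t: 13.02
ee_pos: [448.5, -269.7, 323.5]
tcp_rot: [-0.001, 0.954, 0.3, 0.002]
contact_force: [-16.7, 11.6, 59.8]
opening: 0.3
grasp_force: 30.1
```

The middle tube is home. Back to the knob to lock it.

```bash
python3 - <<'E'
from h import *
rows((448.5,-268,380,-55),(484,-369,380,-55))
E
```

```text
tx 1.2 ty -1.5 tz -56.5 rz -0.1
tx -27.4 ty 101.7 tz -56.7 rz -0.1
```

Call:
apply_moves --plan '[{"claw": 1, "rx": 0, "ry": 0, "tx": 0, "ty": 0, "tz": -60, "rz": 0}, {"claw": 0.5, "rx": 0, "ry": 0, "tx": -14, "ty": 50, "tz": -60, "rz": 0}, {"claw": 0, "rx": 0, "ry": 0, "tx": -27, "ty": 101, "tz": -60, "rz": 0}, {"claw": 0, "rx": 0, "ry": 0, "tx": -27, "ty": 101, "tz": -60, "rz": 0}, {"claw": 0, "rx": 0, "ry": 0, "tx": -27, "ty": 101, "tz": -60, "rz": 0}]'

```text
t: 13.65
ee_pos: [484.1, -366.1, 378.2]
tcp_rot: [-0.0, 0.954, 0.3, -0.0]
contact_force: [-0.2, -0.1, 0.2]
opening: 72.0
grasp_force: 0.0
```

```bash
python3 - <<'E'
from h import *
rows((484,-369,287.5,-55))
E
```

```text
tx -1.7 ty 2.4 tz 90.7 rz -0.1
```

Call:
apply_moves --plan '[{"claw": 0, "rx": 0, "ry": 0, "tx": -1.5, "ty": 2.5, "tz": 0, "rz": 0}, {"claw": 0, "rx": 0, "ry": 0, "tx": -1.5, "ty": 2.5, "tz": 45, "rz": 0}, {"claw": 0, "rx": 0, "ry": 0, "tx": -1.5, "ty": 2.5, "tz": 85, "rz": 0}, {"claw": 0, "rx": 0, "ry": 0, "tx": -1.5, "ty": 2.5, "tz": 91, "rz": 0}, {"claw": 0.8, "rx": 0, "ry": 0, "tx": -1.5, "ty": 2.5, "tz": 91, "rz": 0}]'

```text
t: 14.28
ee_pos: [484.7, -369.2, 288.5]
tcp_rot: [0.0, 0.954, 0.3, 0.0]
contact_force: [-0.8, -0.4, 0.4]
opening: 69.7
grasp_force: 0.0
```

Call:
apply_moves --plan '[{"claw": 1, "rx": 0, "ry": 0, "tx": 0, "ty": 0, "tz": 0, "rz": 0}, {"claw": 1, "rx": 0, "ry": 0, "tx": 0, "ty": 0, "tz": 0, "rz": 0}, {"claw": 1, "rx": 0, "ry": 0, "tx": 0, "ty": 0, "tz": 0, "rz": 0}]'

```text
t: 14.65
ee_pos: [485.1, -369.9, 289.3]
tcp_rot: [0.001, 0.954, 0.3, 0.001]
contact_force: [0.8, -0.1, 6.5]
opening: 34.5
grasp_force: 30.7
```

Call:
apply_moves --plan '[{"claw": 1, "rx": 0, "ry": 0, "tx": 0, "ty": 0, "tz": 0, "rz": -10}, {"claw": 1, "rx": 0, "ry": 0, "tx": 0, "ty": 0, "tz": 0, "rz": -20}, {"claw": 1, "rx": 0, "ry": 0, "tx": 0, "ty": 0, "tz": 0, "rz": -30}, {"claw": 1, "rx": 0, "ry": 0, "tx": 0, "ty": 0, "tz": 0, "rz": -40}, {"claw": 1, "rx": 0, "ry": 0, "tx": 0, "ty": 0, "tz": 0, "rz": -48}]'

```text
t: 15.28
ee_pos: [483.9, -369.4, 289.3]
tcp_rot: [-0.0, 0.748, 0.664, 0.0]
contact_force: [-5.0, 4.4, 12.2]
opening: 35.0
grasp_force: 31.1
```

Call:
apply_moves --plan '[{"claw": 1, "rx": 0, "ry": 0, "tx": 0, "ty": 0, "tz": 0, "rz": -5}, {"claw": 1, "rx": 0, "ry": 0, "tx": 0, "ty": 0, "tz": 0, "rz": -9}, {"claw": 1, "rx": 0, "ry": 0, "tx": 0, "ty": 0, "tz": 0, "rz": -9}]'

```text
t: 15.65
ee_pos: [483.6, -369.4, 289.3]
tcp_rot: [-0.001, 0.695, 0.719, 0.0]
contact_force: [-6.5, 5.1, 12.0]
opening: 35.2
grasp_force: 31.2
```

```bash
python3 - <<'E'
from h import *
s=robot.read_state();print(s['t'],s['ee_pos'],th(s),s['moment'],s['contact_force'])
E
```

```text
15.65 [ 483.63622822 -369.4118751   289.25771227] 1.9376647120985526 [0.85139731 0.99621105 0.0752277 ] [-6.50041466  5.13843557 12.01233918]
```

Call:
apply_moves --plan '[{"claw": 1, "rx": 0, "ry": 0, "tx": 0, "ty": 0, "tz": 0, "rz": -3}, {"claw": 1, "rx": 0, "ry": 0, "tx": 0, "ty": 0, "tz": 0, "rz": -6}, {"claw": 1, "rx": 0, "ry": 0, "tx": 0, "ty": 0, "tz": 0, "rz": -6}]'

```text
t: 16.02
ee_pos: [483.4, -369.5, 288.9]
tcp_rot: [-0.001, 0.657, 0.754, 0.0]
contact_force: [-5.1, 3.3, 10.9]
opening: 35.1
grasp_force: 31.3
```

```bash
python3 - <<'E'
from h import *
s=robot.read_state();print(s['t'],s['ee_pos'],th(s),s['moment'],s['contact_force'])
E
```

```text
16.025 [ 483.41130094 -369.49951545  288.87477092] 7.840207297238652 [ 0.68074736  0.92870789 -0.35004325] [-5.09076314  3.28207834 10.91700767]
```

Call:
apply_moves --plan '[{"claw": 0, "rx": 0, "ry": 0, "tx": 0, "ty": 0, "tz": 0, "rz": 0}, {"claw": 0, "rx": 0, "ry": 0, "tx": 0, "ty": 0, "tz": 0, "rz": 0}, {"claw": 0, "rx": 0, "ry": 0, "tx": 0, "ty": 0, "tz": 0, "rz": 0}, {"claw": 0, "rx": 0, "ry": 0, "tx": 0, "ty": 0, "tz": -60, "rz": 0}, {"claw": 0, "rx": 0, "ry": 0, "tx": 0, "ty": 0, "tz": -120, "rz": 0}]'

```text
t: 16.65
ee_pos: [484.4, -368.9, 408.5]
tcp_rot: [-0.001, 0.656, 0.754, -0.0]
contact_force: [1.5, -0.4, 0.0]
opening: 85.4
grasp_force: 0.0
```

Call:
apply_moves --plan '[{"claw": 0, "rx": 0, "ry": 0, "tx": 0, "ty": 0, "tz": -50, "rz": 0}, {"claw": 0, "rx": 0, "ry": 0, "tx": 0, "ty": 0, "tz": -50, "rz": 0}]'

```text
t: 16.9
ee_pos: [484.9, -370.3, 462.1]
tcp_rot: [0.004, 0.657, 0.754, 0.001]
contact_force: [-0.1, 0.4, -1.0]
opening: 85.4
grasp_force: 0.0
```

```bash
python3 - <<'E'
from h import *
f=grab('wrist','w7.png');a=np.radians(19.8);o=np.array([484,-369])
for k in (0,.05,.1):
    d=np.pi/2+a-k;print(k,pix(f,[*(o+60*np.array([np.cos(d),np.sin(d)])),110]))
print(pix(f,[448,-268,151]),pix(f,[484,-369,146]));rows((540,60,450,0),(530,0,420,0))
E
```

```text
0 (np.float64(304.0543482145547), np.float64(142.44636469362075))
0.05 (np.float64(307.4943158880284), np.float64(141.7903132145159))
0.1 (np.float64(310.9661711362787), np.float64(141.31268526380364))
(np.float64(287.68505240875663), np.float64(77.34713853942182)) (np.float64(318.5589862323308), np.float64(219.13889220328187))
tx 417.7 ty 114.2 tz 8.9 rz 8.0
tx 359.8 ty 95.9 tz 39.0 rz 8.0
```

View pics/w7.png

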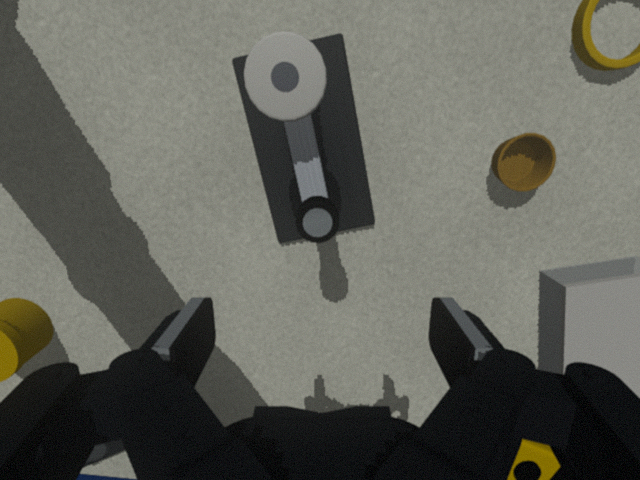

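The lamp is folded: the plate points along the mast (centre ≈302 at row 142, as predicted for locked) and the head at (286,76) matches z=151. On to the tools.

Call:
apply_moves --plan '[{"claw": 0, "rx": 0, "ry": 0, "tx": 60, "ty": 16, "tz": 0, "rz": 2}, {"claw": 0, "rx": 0, "ry": 0, "tx": 120, "ty": 32, "tz": 0, "rz": 4}, {"claw": 0, "rx": 0, "ry": 0, "tx": 180, "ty": 48, "tz": 10, "rz": 6}, {"claw": 0, "rx": 0, "ry": 0, "tx": 240, "ty": 64, "tz": 20, "rz": 8}, {"claw": 0, "rx": 0, "ry": 0, "tx": 300, "ty": 80, "tz": 30, "rz": 8}]'

```text
t: 17.58
ee_pos: [521.5, -59.9, 426.0]
tcp_rot: [-0.001, 0.707, 0.707, -0.001]
contact_force: [1.2, 1.1, -0.4]
opening: 85.1
grasp_force: 0.0
```

Call:
apply_moves --plan '[{"claw": 0, "rx": 0, "ry": 0, "tx": 40, "ty": 0, "tz": 0, "rz": 0}, {"claw": 0, "rx": 0, "ry": 0, "tx": 40, "ty": 0, "tz": 0, "rz": 0}, {"claw": 0, "rx": 0, "ry": 0, "tx": 40, "ty": 0, "tz": 0, "rz": 0}]'

```text
t: 17.95
ee_pos: [521.8, -22.8, 426.8]
tcp_rot: [-0.0, 0.708, 0.707, -0.001]
contact_force: [0.0, -0.5, -0.2]
opening: 85.4
grasp_force: 0.0
```

```bash
cat >> h.py <<'E'
def axis(f,mask,z):
    c=max(cv2.findContours(mask.astype(np.uint8),0,2)[0],key=cv2.contourArea)[:,0]
    p=np.array([world(f,u,v,z)[:2] for u,v in c],np.float32)
    (ctr,wh,_)=cv2.minAreaRect(p); b=cv2.boxPoints((ctr,wh,_))
    e=[b[1]-b[0],b[2]-b[1]];e=max(e,key=np.linalg.norm);e=e/np.linalg.norm(e)
    return np.array(ctr),sorted(wh),np.degrees(np.arctan2(e[1],e[0]))%180,e
E
python3 - <<'E'
from h import *
s=robot.read_state();print(s['t'],s['ee_pos'],th(s))
f=grab('wrist','w8.png')
for t,z in(('tweezers',6),('spatula',5),('probe',5),('screwdriver',8)):
  print(t,[(np.round(x['xyz']).tolist(),round(x['confidence'],2)) for x in robot.spot_in('wrist',t)[:3]])
  for m in robot.trace('wrist',t)[:3]:
    c=cv2.mean(f['image'],m['mask'].astype(np.uint8))[:3]
    a=axis(f,m['mask'],z);print(round(m['confidence'],2),np.round(c),np.round(a[0],1),np.round(a[1]),round(a[2],1))
E
```

```text
17.95 [521.79528573 -22.78957338 426.82768667] -0.08567587475996026
tweezers [([576.0, 16.0, 6.0], 0.87), ([486.0, -14.0, 8.0], 0.72), ([772.0, 8.0, 62.0], 0.21)]
0.89 [84. 87. 86.] [572.5  19.1] [ 15. 133.] 179.9
spatula [([346.0, -60.0, 4.0], 0.94), ([481.0, -18.0, 4.0], 0.66)]
0.81 [80. 73. 64.] [497.6 -18.7] [ 22. 128.] 165.8
0.66 [34. 72. 38.] [347.7 -76.3] [ 21. 130.] 99.3
probe []
screwdriver []
```

View pics/w8.png

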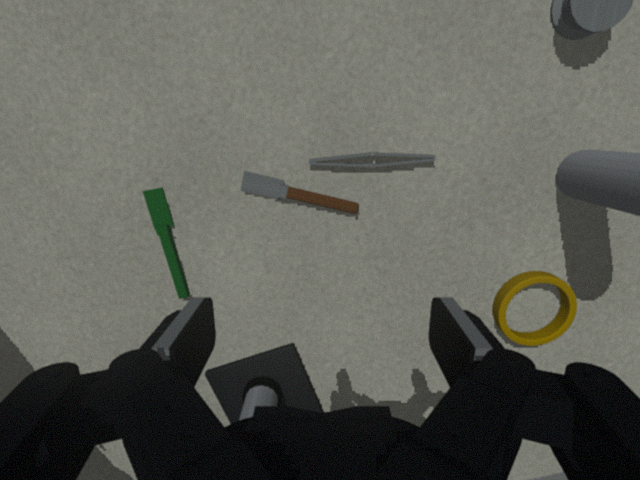

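Tweezers at px (373,162) lie along world x. The wooden spatula runs from blade (262,184) to handle end (357,209). Tweezers first.

```bash
python3 - <<'E'
from h import *
rows((572.5,19,300,90))
E
```

```text
tx 41.7 ty 50.3 tz 127.9 rz -90.1
```

Call:
apply_moves --plan '[{"claw": 0.5, "rx": 0, "ry": 0, "tx": 8, "ty": 10, "tz": 10, "rz": -10}, {"claw": 0.5, "rx": 0, "ry": 0, "tx": 16, "ty": 20, "tz": 20, "rz": -20}, {"claw": 0.5, "rx": 0, "ry": 0, "tx": 24, "ty": 30, "tz": 40, "rz": -30}, {"claw": 0.5, "rx": 0, "ry": 0, "tx": 32, "ty": 40, "tz": 60, "rz": -40}, {"claw": 0.5, "rx": 0, "ry": 0, "tx": 42, "ty": 50, "tz": 80, "rz": -50}]'

```text
t: 19.02
ee_pos: [572.6, 19.8, 347.3]
tcp_rot: [0.0, 0.34, 0.94, 0.0]
contact_force: [-0.7, -1.0, -0.2]
opening: 43.0
grasp_force: 0.0
```

Call:
apply_moves --plan '[{"claw": 0.5, "rx": 0, "ry": 0, "tx": 0, "ty": 0, "tz": 12, "rz": -10}, {"claw": 0.5, "rx": 0, "ry": 0, "tx": 0, "ty": 0, "tz": 24, "rz": -20}, {"claw": 0.5, "rx": 0, "ry": 0, "tx": 0, "ty": 0, "tz": 36, "rz": -30}, {"claw": 0.5, "rx": 0, "ry": 0, "tx": 0, "ty": 0, "tz": 48, "rz": -40}, {"claw": 0.5, "rx": 0, "ry": 0, "tx": 0, "ty": 0, "tz": 48, "rz": -40}]'

```text
t: 19.65
ee_pos: [571.9, 19.5, 299.1]
tcp_rot: [-0.001, 0.001, 1.0, 0.0]
contact_force: [-0.4, 0.4, 0.7]
opening: 42.9
grasp_force: 0.0
```

```bash
python3 - <<'E'
from h import *
s=robot.read_state();print(s['t'],s['ee_pos'],th(s),s['opening'])
f=grab('wrist','w9.png')
for t,z in(('tweezers',6),):
  for m in robot.trace('wrist',t)[:3]:
    a=axis(f,m['mask'],z);print(round(m['confidence'],2),np.round(a[0],1),np.round(a[1]),round(a[2],1))
    d=np.argwhere(m['mask']);print(d.min(0),d.max(0))
rows((572.5,19,176,90))
E
```

```text
19.65 [571.89683603  19.47641811 299.0795316 ] 89.83168461527112 42.89477719622431
0.56 [603.   19.7] [ 9. 74.] 5.8
[142 312] [313 331]
tx -0.1 ty -0.6 tz 124.1 rz -0.3
```

View pics/w9.png

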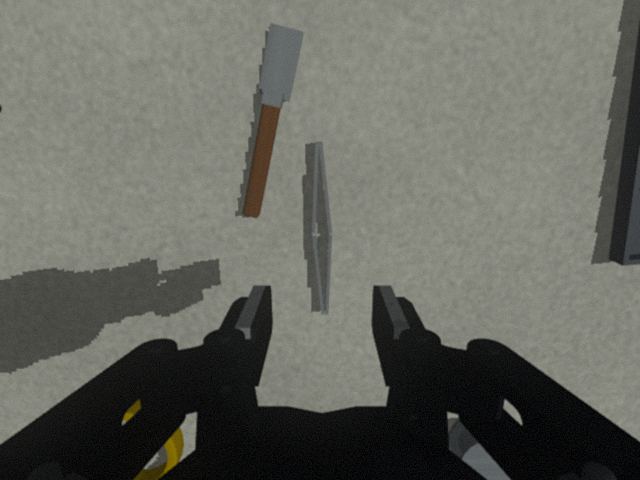

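Tweezers run from (319,142) to (325,313), centred between the fingers. Descend and grip.

Call:
apply_moves --plan '[{"claw": 0.5, "rx": 0, "ry": 0, "tx": 0, "ty": 0, "tz": 50, "rz": 0}, {"claw": 0.5, "rx": 0, "ry": 0, "tx": 0, "ty": 0, "tz": 95, "rz": 0}, {"claw": 0.5, "rx": 0, "ry": 0, "tx": 0, "ty": 0, "tz": 118, "rz": 0}, {"claw": 0.5, "rx": 0, "ry": 0, "tx": 0, "ty": 0, "tz": 123, "rz": 0}, {"claw": 0.9, "rx": 0, "ry": 0, "tx": 0, "ty": 0, "tz": 123, "rz": 0}]' --squeeze 50

```text
t: 20.38
ee_pos: [572.8, 19.8, 177.7]
tcp_rot: [0.001, 0.001, 1.0, -0.0]
contact_force: [-0.4, 0.4, -0.2]
opening: 25.8
grasp_force: 0.0
```

Call:
apply_moves --plan '[{"claw": 1, "rx": 0, "ry": 0, "tx": 0, "ty": 0, "tz": 0, "rz": 0}, {"claw": 1, "rx": 0, "ry": 0, "tx": 0, "ty": 0, "tz": 0, "rz": 0}, {"claw": 1, "rx": 0, "ry": 0, "tx": 0, "ty": 0, "tz": 0, "rz": 0}]'

```text
t: 20.75
ee_pos: [573.0, 19.8, 178.3]
tcp_rot: [0.001, 0.001, 1.0, 0.0]
contact_force: [-0.8, 0.7, 7.0]
opening: 12.3
grasp_force: 49.4
```

```bash
python3 - <<'E'
from h import *
c=np.radians(5.2);p=np.array([486,328])-70*np.array([np.cos(c),np.sin(c)]);print(p)
rows((572,19,230,90),(*p,230,5.2))
E
```

```text
[416.2880921  321.65571939]
tx 0.8 ty -0.8 tz -51.7 rz -0.1
tx 157.0 ty 301.7 tz -51.9 rz 84.7
```

Gripped (12 mm). Lift and carry.

Call:
apply_moves --plan '[{"claw": 1, "rx": 0, "ry": 0, "tx": 0, "ty": 0, "tz": -30, "rz": 0}, {"claw": 1, "rx": 0, "ry": 0, "tx": 10, "ty": 30, "tz": -53, "rz": 8}, {"claw": 1, "rx": 0, "ry": 0, "tx": 32, "ty": 65, "tz": -53, "rz": 18}, {"claw": 1, "rx": 0, "ry": 0, "tx": 52, "ty": 105, "tz": -53, "rz": 28}, {"claw": 1, "rx": 0, "ry": 0, "tx": 74, "ty": 145, "tz": -53, "rz": 38}]'

```text
t: 21.38
ee_pos: [497.8, 166.0, 230.5]
tcp_rot: [0.0, 0.329, 0.944, 0.001]
contact_force: [-0.0, 1.1, -0.5]
opening: 12.1
grasp_force: 48.9
```

```bash
python3 - <<'E'
from h import *
s=robot.read_state();print(s['ee_pos'],th(s),s['opening'],s['grasp_force'])
rows((416.3,321.7,230,5.2))
E
```

```text
[497.81373063 165.98492651 230.50017104] 51.57454916868263 12.10269446024451 48.91903780633584
tx 160.6 ty 71.3 tz 0.6 rz 46.4
```

Call:
apply_moves --plan '[{"claw": 1, "rx": 0, "ry": 0, "tx": 32, "ty": 14, "tz": 0, "rz": 10}, {"claw": 1, "rx": 0, "ry": 0, "tx": 64, "ty": 28, "tz": 0, "rz": 20}, {"claw": 1, "rx": 0, "ry": 0, "tx": 96, "ty": 43, "tz": 0, "rz": 30}, {"claw": 1, "rx": 0, "ry": 0, "tx": 128, "ty": 57, "tz": 0, "rz": 40}, {"claw": 1, "rx": 0, "ry": 0, "tx": 160, "ty": 71, "tz": 0, "rz": 46.4}]'

```text
t: 22.0
ee_pos: [415.5, 320.5, 230.3]
tcp_rot: [-0.0, 0.674, 0.739, 0.0]
contact_force: [-0.0, 0.9, -0.4]
opening: 12.3
grasp_force: 48.9
```

Call:
apply_moves --plan '[{"claw": 1, "rx": 0, "ry": 0, "tx": 0, "ty": 0, "tz": 0, "rz": 0}, {"claw": 1, "rx": 0, "ry": 0, "tx": 0, "ty": 0, "tz": 0, "rz": 0}]'

```text
t: 22.25
ee_pos: [416.3, 319.0, 230.1]
tcp_rot: [0.0, 0.672, 0.741, 0.0]
contact_force: [-0.1, -0.7, -0.6]
opening: 12.2
grasp_force: 48.9
```

```bash
python3 - <<'E'
from h import *
s=robot.read_state();print(s['ee_pos'],th(s),s['opening'],s['grasp_force'])
rows((416.3,321.7,182.5,5.2))
f=grab('wrist','w10.png')
for m in robot.trace('wrist','tweezers')[:2]:
    a=axis(f,m['mask'],56);print(round(m['confidence'],2),np.round(a[0],1),np.round(a[1]),round(a[2],1))
E
```

```text
[416.25640161 319.03919976 230.1412782 ] 5.58687761277658 12.205649887969761 48.919695848599076
tx 2.6 ty 0.3 tz 47.6 rz 0.4
0.96 [415.4 323.1] [ 14. 124.] 96.8
```

View pics/w10.png

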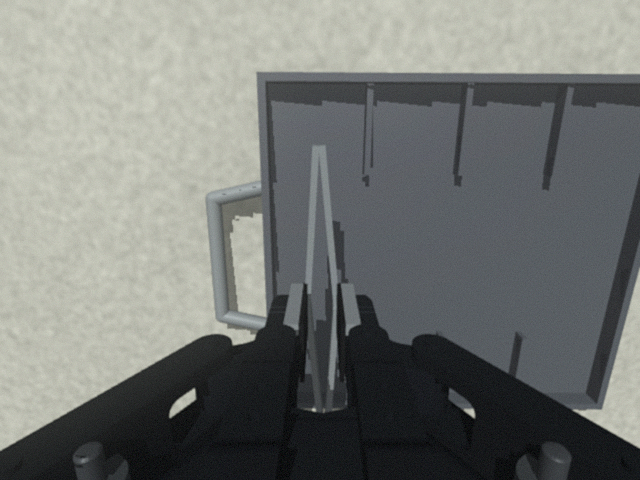

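Tweezers sit above place 1, with the first rib at col 368 and the wall at col 268. Lower and release narrowly.

Call:
apply_moves --plan '[{"claw": 1, "rx": 0, "ry": 0, "tx": 2.5, "ty": 0, "tz": 25, "rz": 0.4}, {"claw": 1, "rx": 0, "ry": 0, "tx": 2.5, "ty": 0, "tz": 44, "rz": 0.4}, {"claw": 1, "rx": 0, "ry": 0, "tx": 2.5, "ty": 0, "tz": 48, "rz": 0.4}, {"claw": 1, "rx": 0, "ry": 0, "tx": 2.5, "ty": 0, "tz": 48, "rz": 0.4}]'

```text
t: 22.85
ee_pos: [416.0, 320.6, 182.3]
tcp_rot: [-0.001, 0.675, 0.738, -0.001]
contact_force: [-3.2, -2.3, 10.4]
opening: 12.3
grasp_force: 50.2
```

Call:
apply_moves --plan '[{"claw": 0.78, "rx": 0, "ry": 0, "tx": 0, "ty": 0, "tz": 0, "rz": 0}, {"claw": 0.78, "rx": 0, "ry": 0, "tx": 0, "ty": 0, "tz": 0, "rz": 0}, {"claw": 0.78, "rx": 0, "ry": 0, "tx": 0, "ty": 0, "tz": 0, "rz": 0}]'

```text
t: 23.22
ee_pos: [416.0, 321.8, 181.8]
tcp_rot: [0.0, 0.675, 0.738, -0.0]
contact_force: [-0.6, -0.0, 0.4]
opening: 19.0
grasp_force: 0.0
```

Now up, and over to the spatula, looking from close.

Call:
apply_moves --plan '[{"claw": 0.78, "rx": 0, "ry": 0, "tx": 0, "ty": 0, "tz": -20, "rz": 0}, {"claw": 0.78, "rx": 0, "ry": 0, "tx": 0, "ty": 0, "tz": -60, "rz": 0}, {"claw": 0.6, "rx": 0, "ry": 0, "tx": 0, "ty": 0, "tz": -110, "rz": 0}, {"claw": 0.5, "rx": 0, "ry": 0, "tx": 0, "ty": 0, "tz": -160, "rz": 0}]'

```text
t: 23.72
ee_pos: [415.8, 321.7, 343.2]
tcp_rot: [0.0, 0.675, 0.738, -0.0]
contact_force: [0.2, 0.7, 0.1]
opening: 42.9
grasp_force: 0.0
```

```bash
python3 - <<'E'
from h import *
s=robot.read_state()
f=grab('wrist')
for m in robot.trace('wrist','tweezers')[:2]:
    a=axis(f,m['mask'],9);print(round(m['confidence'],2),np.round(a[0],1),np.round(a[1]),round(a[2],1))
rows((490,140,330,40),(498,-19,300,75.8))
E
```

```text
0.86 [414.3 329.5] [ 17. 111.] 99.8
tx -188.3 ty 55.7 tz 15.8 rz -34.9
tx -347.6 ty 49.3 tz 44.8 rz -70.7
```

Call:
apply_moves --plan '[{"claw": 0.5, "rx": 0, "ry": 0, "tx": -50, "ty": 16, "tz": 4, "rz": -10}, {"claw": 0.5, "rx": 0, "ry": 0, "tx": -100, "ty": 32, "tz": 8, "rz": -20}, {"claw": 0.5, "rx": 0, "ry": 0, "tx": -150, "ty": 45, "tz": 12, "rz": -30}, {"claw": 0.5, "rx": 0, "ry": 0, "tx": -200, "ty": 57, "tz": 16, "rz": -40}, {"claw": 0.5, "rx": 0, "ry": 0, "tx": -250, "ty": 57, "tz": 20, "rz": -50}]'

```text
t: 24.45
ee_pos: [495.6, 76.3, 321.3]
tcp_rot: [0.0, 0.297, 0.955, -0.0]
contact_force: [0.2, -0.4, 0.9]
opening: 42.9
grasp_force: 0.0
```

```bash
python3 - <<'E'
from h import *
s=robot.read_state();print(s['ee_pos'],th(s))
rows((498,-19,310,75.8))
E
```

```text
[495.56089757  76.33271658 321.27362067] 55.467036035356585
tx -56.0 ty -77.1 tz 11.3 rz -20.3
```

Call:
apply_moves --plan '[{"claw": 0.5, "rx": 0, "ry": 0, "tx": -28, "ty": -38, "tz": 5, "rz": -10}, {"claw": 0.5, "rx": 0, "ry": 0, "tx": -55, "ty": -75, "tz": 10, "rz": -20}, {"claw": 0.5, "rx": 0, "ry": 0, "tx": -56, "ty": -76, "tz": 11, "rz": -20}, {"claw": 0.5, "rx": 0, "ry": 0, "tx": -56, "ty": -76, "tz": 11, "rz": -20}]'

```text
t: 24.95
ee_pos: [497.4, -16.2, 310.4]
tcp_rot: [-0.0, 0.13, 0.991, 0.0]
contact_force: [-0.1, 0.4, 0.3]
opening: 42.6
grasp_force: 0.0
```

```bash
python3 - <<'E'
from h import *
s=robot.read_state();print(s['t'],s['ee_pos'],th(s))
f=grab('wrist','w11.png')
for m in robot.trace('wrist','spatula')[:3]:
    a=axis(f,m['mask'],6);d=np.argwhere(m['mask']);print(round(m['confidence'],2),np.round(a[0],1),np.round(a[1]),round(a[2],1),d.min(0),d.max(0))
print('exp',pix(f,[498,-19,5]))
rows((498,-19,176,75.8))
E
```

```text
24.95 [497.42609963 -16.21013502 310.37378864] 75.03666450867705
0.95 [498.1 -19.2] [ 22. 131.] 165.5 [142 303] [305 332]
0.66 [349.7 -75.4] [ 23. 130.] 101.0 [ 0 96] [ 93 271]
exp (np.float64(318.39562039117), np.float64(228.25990105154187))
tx -1.4 ty -3.8 tz 134.6 rz -0.6
```

View pics/w11.png

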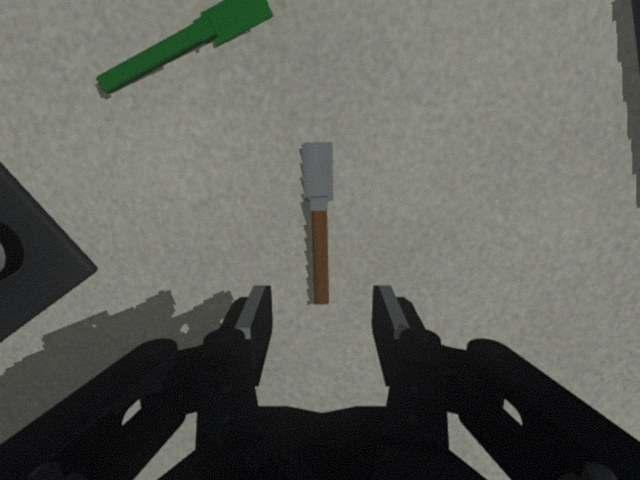

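The real spatula (wooden handle) sits centred at (318,225) and the green one stays well clear. Grip it.

Call:
apply_moves --plan '[{"claw": 0.5, "rx": 0, "ry": 0, "tx": -3, "ty": -3.5, "tz": 50, "rz": -0.6}, {"claw": 0.5, "rx": 0, "ry": 0, "tx": -3, "ty": -3.5, "tz": 100, "rz": -0.6}, {"claw": 0.5, "rx": 0, "ry": 0, "tx": -3, "ty": -3.5, "tz": 128, "rz": -0.6}, {"claw": 0.5, "rx": 0, "ry": 0, "tx": -3, "ty": -3.5, "tz": 134, "rz": -0.6}, {"claw": 0.9, "rx": 0, "ry": 0, "tx": -3, "ty": -3.5, "tz": 134, "rz": -0.6}]'

```text
t: 25.68
ee_pos: [499.9, -19.8, 177.2]
tcp_rot: [0.0, 0.124, 0.992, 0.0]
contact_force: [0.9, 0.6, -0.3]
opening: 25.2
grasp_force: 0.0
```

Call:
apply_moves --plan '[{"claw": 1, "rx": 0, "ry": 0, "tx": 0, "ty": 0, "tz": 0, "rz": 0}, {"claw": 1, "rx": 0, "ry": 0, "tx": 0, "ty": 0, "tz": 0, "rz": 0}, {"claw": 1, "rx": 0, "ry": 0, "tx": 0, "ty": 0, "tz": 0, "rz": 0}]'

```text
t: 26.05
ee_pos: [500.3, -20.3, 178.1]
tcp_rot: [0.001, 0.124, 0.992, 0.001]
contact_force: [-0.9, 1.1, 8.0]
opening: 9.9
grasp_force: 49.6
```

```bash
python3 - <<'E'
from h import *
s=robot.read_state();print(s['ee_pos'],th(s))
c=np.radians(5.2);p=np.array([486,328])+72*np.array([np.cos(c),np.sin(c)]);print(p)
rows((*p,230,5.2))
E
```

```text
[500.26728818 -20.2699505  178.12764874] 75.74995106940307
[557.7036767  334.52554577]
tx 31.6 ty 358.1 tz -51.5 rz 70.5
```

Call:
apply_moves --plan '[{"claw": 1, "rx": 0, "ry": 0, "tx": 0, "ty": 0, "tz": -30, "rz": 0}, {"claw": 1, "rx": 0, "ry": 0, "tx": 3, "ty": 40, "tz": -53, "rz": 8}, {"claw": 1, "rx": 0, "ry": 0, "tx": 9, "ty": 90, "tz": -53, "rz": 18}, {"claw": 1, "rx": 0, "ry": 0, "tx": 14, "ty": 140, "tz": -53, "rz": 28}, {"claw": 1, "rx": 0, "ry": 0, "tx": 19, "ty": 190, "tz": -53, "rz": 38}]'

```text
t: 26.68
ee_pos: [528.1, 169.9, 230.6]
tcp_rot: [0.0, 0.443, 0.897, 0.001]
contact_force: [0.1, 1.1, -1.0]
opening: 9.8
grasp_force: 48.9
```

```bash
python3 - <<'E'
from h import *
s=robot.read_state();print(s['ee_pos'],th(s),s['opening'],s['grasp_force'])
rows((557.7,334.5,230,5.2))
E
```

```text
[528.10369065 169.93450687 230.62647657] 37.40786271572736 9.829868146635533 48.908021450042725
tx 112.7 ty 123.5 tz 0.8 rz 32.2
```

Call:
apply_moves --plan '[{"claw": 1, "rx": 0, "ry": 0, "tx": 30, "ty": 33, "tz": 0, "rz": 9}, {"claw": 1, "rx": 0, "ry": 0, "tx": 60, "ty": 66, "tz": 0, "rz": 18}, {"claw": 1, "rx": 0, "ry": 0, "tx": 90, "ty": 99, "tz": 0, "rz": 27}, {"claw": 1, "rx": 0, "ry": 0, "tx": 112, "ty": 123, "tz": 0, "rz": 32}, {"claw": 1, "rx": 0, "ry": 0, "tx": 112, "ty": 123, "tz": 0, "rz": 32}]'

```text
t: 27.3
ee_pos: [556.0, 336.1, 229.8]
tcp_rot: [-0.0, 0.669, 0.743, 0.001]
contact_force: [-0.8, 0.3, -0.4]
opening: 9.7
grasp_force: 48.9
```

```bash
python3 - <<'E'
from h import *
s=robot.read_state();print(s['ee_pos'],th(s),s['opening'],s['grasp_force'])
f=grab('wrist','w12.png')
for m in robot.trace('wrist','spatula')[:2]:
    a=axis(f,m['mask'],58);print(round(m['confidence'],2),np.round(a[0],1),np.round(a[1]),round(a[2],1))
rows((557.7,334.5,182.5,5.2))
E
```

```text
[556.00527193 336.10751201 229.7875507 ] 6.044917372181006 9.697956971903867 48.92194211483002
0.97 [555.2 342.5] [ 22. 123.] 96.4
0.23 [449.  341.5] [ 16. 101.] 93.3
tx 2.6 ty 1.5 tz 47.5 rz 0.6
```

View pics/w12.png

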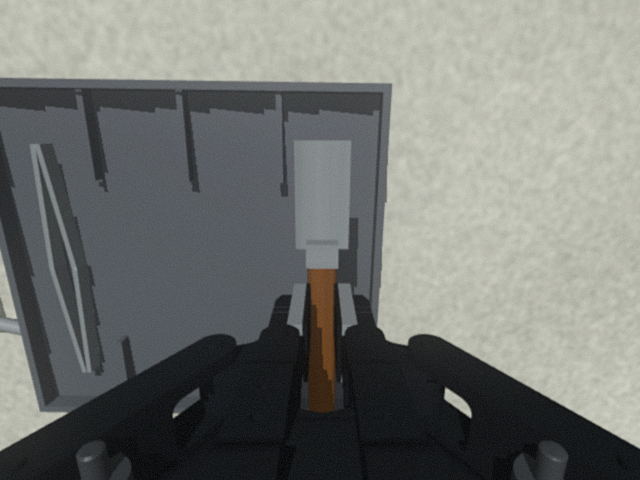

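Tweezers lie flat in place 1 (65,260), and the spatula is over place 4, between the rib at col 282 and the wall at col 385. Lower and release.

Call:
apply_moves --plan '[{"claw": 1, "rx": 0, "ry": 0, "tx": -2, "ty": 1.5, "tz": 25, "rz": 0.6}, {"claw": 1, "rx": 0, "ry": 0, "tx": -2, "ty": 1.5, "tz": 44, "rz": 0.6}, {"claw": 1, "rx": 0, "ry": 0, "tx": -2, "ty": 1.5, "tz": 47.5, "rz": 0.6}, {"claw": 1, "rx": 0, "ry": 0, "tx": -2, "ty": 1.5, "tz": 47.5, "rz": 0.6}]'

```text
t: 27.9
ee_pos: [558.0, 328.5, 181.9]
tcp_rot: [-0.001, 0.675, 0.738, -0.002]
contact_force: [-4.8, -2.3, 9.1]
opening: 9.4
grasp_force: 52.6
```

Call:
apply_moves --plan '[{"claw": 0.8, "rx": 0, "ry": 0, "tx": 0, "ty": 0, "tz": 0, "rz": 0}, {"claw": 0.8, "rx": 0, "ry": 0, "tx": 0, "ty": 0, "tz": 0, "rz": 0}, {"claw": 0.8, "rx": 0, "ry": 0, "tx": 0, "ty": 0, "tz": 0, "rz": 0}]'

```text
t: 28.28
ee_pos: [558.3, 330.2, 181.9]
tcp_rot: [-0.0, 0.675, 0.738, -0.0]
contact_force: [-0.5, 0.0, -0.5]
opening: 16.9
grasp_force: 0.0
```

Call:
apply_moves --plan '[{"claw": 0.8, "rx": 0, "ry": 0, "tx": 0, "ty": 0, "tz": -20, "rz": 0}, {"claw": 0.8, "rx": 0, "ry": 0, "tx": 0, "ty": 0, "tz": -70, "rz": 0}, {"claw": 0.8, "rx": 0, "ry": 0, "tx": 0, "ty": -20, "tz": -130, "rz": 0}, {"claw": 0.8, "rx": 0, "ry": 0, "tx": 0, "ty": -60, "tz": -190, "rz": 0}, {"claw": 0.8, "rx": 0, "ry": 0, "tx": -20, "ty": -80, "tz": -230, "rz": 0}]'

```text
t: 28.9
ee_pos: [479.3, 304.0, 415.0]
tcp_rot: [-0.0, 0.674, 0.739, 0.001]
contact_force: [0.0, 0.6, 0.8]
opening: 17.1
grasp_force: 0.0
```

Call:
apply_moves --plan '[{"claw": 0.8, "rx": 0, "ry": 0, "tx": 0, "ty": 0, "tz": 0, "rz": 0}, {"claw": 0.8, "rx": 0, "ry": 0, "tx": 0, "ty": 0, "tz": 0, "rz": 0}]'

```text
t: 29.15
ee_pos: [480.3, 303.4, 412.9]
tcp_rot: [-0.0, 0.675, 0.738, 0.001]
contact_force: [-0.4, 0.3, 0.5]
opening: 17.2
grasp_force: 0.0
```

```bash
python3 - <<'E'
from h import *
f=grab('wrist','w13.png')
c=np.radians(5.2);Rm=np.array([[np.cos(c),np.sin(c)],[-np.sin(c),np.cos(c)]])
for t in('tweezers','spatula'):
  for m in robot.trace('wrist',t)[:1]:
    a=axis(f,m['mask'],10);print(t,round(m['confidence'],2),'tray xy',np.round(Rm@(a[0]-[486,328]),1),np.round(a[1]),round(a[2]-5.2,1))
E
```

```text
tweezers 0.85 tray xy [-72.   -1.3] [ 15. 130.] 90.3
spatula 0.69 tray xy [70.6 -3.8] [ 23. 130.] 89.7
```

View pics/w13.png

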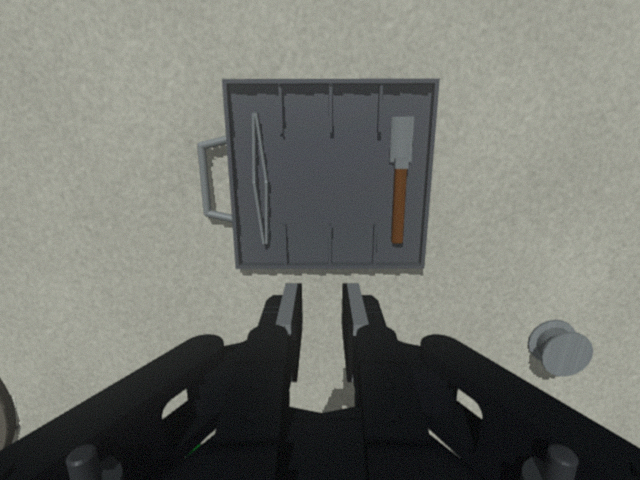

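Both tools lie in their places: tweezers at (260,180), spatula at (400,180). One last check for a hidden probe or screwdriver and for the lamp.

```bash
python3 - <<'E'
from h import *
for n in('scene','top'):
  f=grab(n)
  for t in 'tweezers probe screwdriver spatula lamp_top'.split():
    print(n,t,[(np.round(x['xyz']).tolist(),round(x['confidence'],2)) for x in robot.spot_in(n,t)[:3]])
print(robot.read_state()['t'])
E
```

```text
scene tweezers [([419.0, 317.0, 13.0], 0.75)]
scene probe []
scene screwdriver []
scene spatula [([355.0, -71.0, 9.0], 0.9), ([562.0, 330.0, 13.0], 0.67)]
scene lamp_top [([460.0, -273.0, 150.0], 0.84)]
top tweezers []
top probe [([769.0, -152.0, 16.0], 0.53)]
top screwdriver []
top spatula [([348.0, -55.0, 4.0], 0.85), ([562.0, 327.0, 13.0], 0.74)]
top lamp_top [([446.0, -267.0, 151.0], 0.62)]
29.9
```

```bash
python3 -c "
from station import robot;print(robot.close_job())"
```

```text
the job is handed in; nothing more can be done
None
```

The lamp is folded and its knob locked. The tweezers are in place 1 and the spatula in place 4; I found no probe or screwdriver, so places 2 and 3 are empty. I handed the job in at about 30 s, and no verdict came back.

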